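# Hang the mug away and open the safety-capped descaler

### The job

The coffee maker is going to be descaled: first hang the drinking mug by its handle on the hook of the wooden stand, clear of the worktop, and let go of it. Then open the square white descaler bottle: press its push-and-turn safety cap down, turn it anticlockwise (seen from above) while it is down, and lift it off. Finish while still holding the cap, upright and still, about 8 cm straight above the bottle's neck; leave the mug hanging and do not disturb the other things.

Things in the scene. Friction and masses are not known exactly. Their poses are not given: they have to be found in the camera images.
- mug: White spotted mug, loose, 0.28 kg, upright. Origin on its underside, z up. Round body 86 mm across at the rim, 106 mm high, axis at x = 0, y = +16 mm; it tapers a little to the foot; walls about 4 mm. Across from the handle the middle of the rim wall is at y = +56 mm. The handle is a loop in the plane x = 0 on the -y side, out to y = -59 mm.
- mug_handle (a point): Middle of the opening of the mug's handle: (0, -38, 62) mm in the mug's frame. The opening runs from y = -51 to -25 mm and z = 40 to 79 mm (to 84 mm at y = -38 mm). The handle is about 13 mm wide, up to 24 mm near its top.
- mug_stand: Fixed light-wood stand: base 150 x 130 x 14 mm (x -110 to +40 mm), upright board 100 mm wide, 158 mm high, its front face at x = 0 looking to -x. Origin on the worktop below the middle of that face, z up. A hook of 8 mm steel bar leaves the board at y = -26, z = 140 mm, goes 30 mm out to -x, then level along +y, parallel to the board, to y = +21 mm; its end turns up to z = 156 mm at y = +24 mm.
- hook_seat (a point): Middle of the hook's level run, on the bar's axis: (-30, 0, 140) mm in the stand's frame. Thread the handle on from the stand's +y side, handle towards the board (mug yaw = stand yaw + 90 degrees), and lower until its top rests on the bar. Let go, the mug sags a little and leans its handle on the board.
- bottle: Square white plastic bottle, 84 x 84 mm, in a steel tray 108 x 108 x 22 mm fixed to the worktop: it neither moves nor turns. Shoulder up to z = 120 mm. Origin: centre of the tray's underside, on the neck's axis; z up. The neck has three toothed tabs that lock the cap and a spring-loaded seal on top.
- neck_top (a point): Centre of the neck's top rim, on the bottle's axis, 150 mm above the worktop.
- cap: Round white ribbed safety cap on the bottle, 54 mm in diameter, 28 mm high, 30 g, loose but locked by three lugs with 2 mm of play. Origin: centre of its lower rim; z up. At rest the rim is at z = 134 mm, the top at 162 mm.
- cap_top (a point): Centre of the cap's top, 28 mm above its origin. About 4 N starts the cap down, 8 N at 5 mm; to turn it must be at least 4 mm down (it bottoms at 8 mm). It turns only anticlockwise seen from above, is free to lift from about 45 degrees on and stops at about 80; 60 is right.
- tomato_tin: Bystander: tall tin, 57 mm in diameter, 72 mm high. Origin: centre of underside.
- sardine_tin: Bystander: flat oblong tin, 63 x 105 x 25 mm. Origin: centre of underside.
- honey_jar: Bystander: jar, 61 mm in diameter, 89 mm high. Origin: centre of underside.
- label_tape: Bystander: roll of tape lying flat, 101 mm across, 25 mm high. Origin: centre of underside.
- spice_thyme: Bystander: small spice jar, 41 mm in diameter, 107 mm high. Origin: centre of underside.
- jam_jar: Bystander: jar, 60 mm in diameter, 110 mm high. Origin: centre of underside.
Things that resemble listed ones, but are neither listed nor needed, are in the scene too. Of the things that look like the cap, the smaller one is meant.

How it is judged:
By the outcome, as a careful person would: the job done as asked, in the order asked, and still so for the second after the job is handed in, while the arm keeps its last pose, push and grip.
It also fails if it takes over 64 s, if anything falls off the work surface, if the arm or the gripper's body presses on something with over 40 N, if the wrist force passes 120 N, or if a joint passes its speed limit or range.

### The arm

A 6-joint arm with a two-finger parallel gripper is mounted at the origin on a cart in front of the work surface, level with it; the furniture and walls round the work are solid. World frame = base frame: x ahead of the robot, y to its left, z up, the work surface at z = 0. Lengths are in mm, angles in rad, forces in N, time in s.
With the tool pointing down it reaches from about 275 to 1000 mm from the base axis. Payload 8.4 kg.
Tool frame: the origin (TCP) lies at the very end of the fingers, on their centre line; the grasp point (between the pads) lies 19 mm behind it; z points along the fingers, y is the line along which they close (so a half turn about z gives the same grasp; the last joint's range is limited). The gripper opens to 85 mm and grips with 20 to 120 N. Pads are 22 mm wide; open, the fingers measure 114 mm over their backs; the gripper's body (76 mm by 85 mm) begins 54 mm behind the grasp point. The pads swing forward as they close: fully open they stand 13 mm farther back than shut.
Start: joints at [-1.111, 0.353, 1.633, -0, 1.155, -0.002], TCP at [278.474, -559.535, 203.581] pointing down, gripper open.
Joint ranges: [-2.63, 2.63], [-0.92, 2.1], [0.06, 2.66], [-1.3, 4.44], [0, 2.69], [-3.02, 3.02]. Speed limits (rad/s): [2.22, 2.22, 2.79, 3.14, 3.14, 3.14].

### API

Orientations are given as [roll, pitch, yaw] about the fixed x, y, z axes, in that order (R = Rz(yaw) Ry(pitch) Rx(roll)).
In Python, from rig import r, vision gives the robot as it stands. The module is installed in compiled form; this text tells all that it offers.
- The arm moves only by the tool play_rows, never from a script. Its argument "steps" is a list of rows, each an object with "delta_pos": the shift along the tool's x, y, z in cm, a list of three; "yaw": the turn about the tool's z in rad; "jaw": the opening in per cent of the stroke, from 0 (shut) to 100 (fully open). A call has exactly 8 rows; each row is the pose to reach, as a shift and turn from the pose commanded when the call began, along the tool's axes at that moment; what a row does not reach only later rows make up. A row lasts 1/10 s, in which the tool goes at most 50 mm and 8.59 degrees, less where a joint would pass 70% of its speed; a pose out of reach is approached as far as the arm can. A call with a gripper value outside its range is refused whole. The fingers move at their own pace and stop on an object; "grip_force" is the grip in N (left out, the last holds). Time passes only in rows, so rows that repeat a pose let the fingers close, or fill a call up. It gives the time, the measured TCP pose, the force, the opening and the grip force at its end, in the units of the state.
- r.sense(): the state, without advancing time (a new reading comes with each control period).
- vision.grab_frame(name): name is "scene" or "top" or "wrist"; returns (picture, depth): 400x640x3 uint8, red, green, blue; 400x640 float32, mm along the optical axis (not along the pixel's ray), 0 where there is no reading.
- vision.calibration(name): a dict with "mtx" (3x3 intrinsics, pixels), "k1" (the pictures are not rectified: a ray, as slopes to the right and down, at radius r is drawn at 1 + k1 r^2 times it, then the intrinsics apply), "extrinsics" (4x4, takes a point from camera to world coordinates). Camera axes: x right, y down, z forward; pixel columns grow to the right and rows downward; lengths in mm; the calibration is good to about 2 mm. A picture is of the moment at which its call begins: read the wrist's pose just before it. calibration takes no time and is no camera call; for the wrist camera it gives the pose at the moment of the call.
- r.sign_off(): hands the job in; it is judged then, once.
Trained networks look in the newest picture that a camera, given by its name, has taken for a name from the list of things; names that differ only in an ending like _2 or _b are one class to them, and where a whole thing is asked for, a point or a joint stands for the part that bears it (a point fixed in the world has none). Each returns a list of dicts, best first, with "conf" (0 to 1); they miss things now and then, are a little off and sometimes report something else, mostly with a low value. They report only what shows in the picture. A call takes as long as a camera call. They do not tell look-alikes from the thing itself.
- vision.cut_out(camera, thing): "region" (400x640 bool, what is visible of it) and "uv" ([column, row] in pixels, amid what is visible of it).
- vision.landmark_of(camera, thing): "uv" ([column, row] in pixels: a listed point, or the origin of a listed thing).
The state is a dict: "clock": time; "qpos": joint angles; "qvel": joint speeds; "joint_efforts": joint torques, N m; "eef_pos": TCP position; "tcp_rot": TCP orientation; "contact_force": force on the tool from outside, world axes, zero at the start; "wrist_torque": the same for the moment, N m; "opening": opening from 0.0 (shut) to 1.0 (fully open); "grasp_force": force on a finger pad.
Only numpy, scipy, OpenCV 4.12 (cv2) and the standard library are available. Lean on these libraries where they do the work, as an engineer would, in place of code of your own. Each camera call takes 0.05 s, during which the arm holds its last target. There are 200 camera calls.

## Working session

There is one attempt and no reset: what is moved stays moved. The work goes in short steps, Python scripts to look and compute and a tool call to move; the robot and the scene stay as the last step left them, time stands still between calls to the robot, and variables do not carry over. Pictures are saved under pics/ and viewed, at most 13 in all, crops included, and the job is handed in when it is done.

Besides the shell and the picture viewer there is one more tool, called after "Emit:" as name(argument=value, ...), one argument or row to a line, values as JSON. play_rows: Moves the arm, as the interface text tells. Its arguments: {"type":"object","properties":{"steps":{"type":"array"},"grip_force":{"type":"number"}},"required":["steps"]}

```bash
mkdir -p pics; cat > h.py <<'E'
import numpy as np, cv2
from rig import r, vision
def cal(c):
    k=vision.calibration(c); return np.array(k["mtx"]),k["k1"],np.array(k["extrinsics"])
def world(c,uv,d,K=None):
    M,k1,E=K or cal(c)
    uv=np.atleast_2d(np.asarray(uv,float))
    n=cv2.undistortPoints(uv[:,None,:],M,np.array([k1,0,0,0.]))[:,0]
    d=np.broadcast_to(np.asarray(d,float),len(uv))
    P=np.c_[n*d[:,None],d]
    return P@E[:3,:3].T+E[:3,3]
def onplane(c,uv,z,K=None):
    a=world(c,uv,1.,K);b=world(c,uv,1000.,K)
    return a+(b-a)*((z-a[:,2])/(b[:,2]-a[:,2]))[:,None]
def cloud(c,dep,mask,K=None):
    v,u=np.nonzero(mask&(dep>0))
    return world(c,np.c_[u,v],dep[v,u],K)
E
cat > a.py <<'E'
from h import *
s=r.sense(); print(s["clock"],s["eef_pos"],s["tcp_rot"],s["contact_force"])
ims=[]
for c in ("scene","top"):
    p,d=vision.grab_frame(c); np.save(f"pics/{c}.npy",d)
    cv2.imwrite(f"pics/{c}0.png",p[...,::-1])
    print(c,cal(c)[2].round(2).tolist())
    for t in ("mug","mug_stand","bottle","cap"):
        for o in vision.cut_out(c,t)[:4]:
            P=cloud(c,d,o["region"])
            print(t,round(o["conf"],2),np.round(o["uv"]),np.median(P,0).round(),P.min(0).round(),P.max(0).round(),len(P))
    for t in ("mug","mug_handle","hook_seat","mug_stand","neck_top","cap_top"):
        for o in vision.landmark_of(c,t)[:4]:
            print("L",t,round(o["conf"],2),np.round(o["uv"],1))
E
python3 a.py
```

```text
0.0 [ 278.25356399 -559.09121867  202.87771873] [-3.14027184e+00  1.00188599e-05  4.61801359e-01] [ 0.46813819  0.37429239 -0.62151865]
scene [[-0.21, -0.4, 0.89, -693.0], [-0.98, 0.09, -0.19, 182.07], [-0.01, -0.91, -0.41, 663.0], [0.0, 0.0, 0.0, 1.0]]
mug 0.26 [216. 238.] [446. 227.  57.] [405. 154.  -2.] [725. 297. 127.] 1616
mug_stand 0.79 [394. 213.] [ 407. -305.   71.] [ -77. -461.   -2.] [807. -62. 360.] 933
bottle 0.57 [216. 240.] [446. 226.  59.] [405. 158.  -2.] [725. 294. 127.] 1577
cap 0.66 [266. 241.] [483.  91.  25.] [81. 49.  1.] [529. 116. 248.] 255
cap 0.52 [219. 206.] [461. 227. 155.] [448. 201.  -1.] [805. 255. 165.] 267
L mug 0.4 [302.3 250.5]
L hook_seat 0.91 [395.7 205.4]
L mug_stand 0.8 [382.5 240.2]
L neck_top 0.72 [217.5 207.8]
L neck_top 0.67 [405.4 210.3]
L neck_top 0.52 [394.4 206.2]
L cap_top 0.82 [215.6 204. ]
L cap_top 0.7 [271.9 229.9]
top [[0.02, -0.99, 0.15, 337.99], [-1.0, -0.02, 0.02, -66.86], [-0.02, -0.15, -0.99, 1180.58], [0.0, 0.0, 0.0, 1.0]]
mug 0.81 [312. 220.] [430. -10.  36.] [380. -62.  -7.] [488.  44. 111.] 863
mug_stand 0.69 [404. 232.] [ 393. -286.   14.] [ 307. -372.   -3.] [ 479. -211.  162.] 2251
bottle 0.92 [235. 204.] [461. 201.  76.] [408. 155.  -5.] [552. 276. 161.] 1134
bottle 0.18 [334. 155.] [609. -77.  68.] [ 586. -103.   -3.] [661. -50.  76.] 374
cap 0.67 [219. 193.] [478. 224. 162.] [452. 199. 140.] [503. 253. 167.] 345
cap 0.65 [283. 193.] [511.  73.  39.] [475.  37.  -4.] [557. 111.  48.] 554
cap 0.55 [467. 220.] [ 431. -442.   23.] [ 385. -485.   -3.] [ 480. -387.   30.] 482
L mug 0.6 [314.  221.8]
L mug_handle 0.92 [323.9 205.4]
L mug_handle 0.54 [223.9 197.2]
L hook_seat 0.73 [412.7 230.5]
L hook_seat 0.27 [454.7 159.1]
L mug_stand 0.7 [402.5 221.2]
L mug_stand 0.63 [214.6 171.3]
L neck_top 0.73 [219.8 198.5]
L cap_top 0.82 [221.3 192.5]
L cap_top 0.7 [284.6 189. ]
L cap_top 0.36 [220.6 196. ]
```

```bash
python3 - <<'E'
import cv2
i=cv2.imread("pics/top0.png")[110:330,160:500]; cv2.imwrite("pics/top_c.png",cv2.resize(i,None,fx=2.35,fy=2.35,interpolation=cv2.INTER_CUBIC))
i=cv2.imread("pics/scene0.png")[150:330,140:480]; cv2.imwrite("pics/sc_c.png",cv2.resize(i,None,fx=2.35,fy=2.35,interpolation=cv2.INTER_CUBIC))
E
```

```text
(no output)
```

View pics/top_c.png

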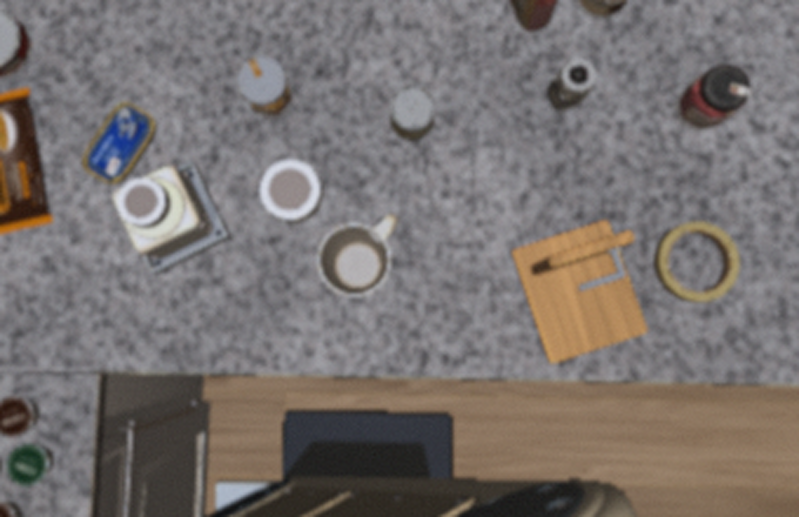

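View pics/sc_c.png

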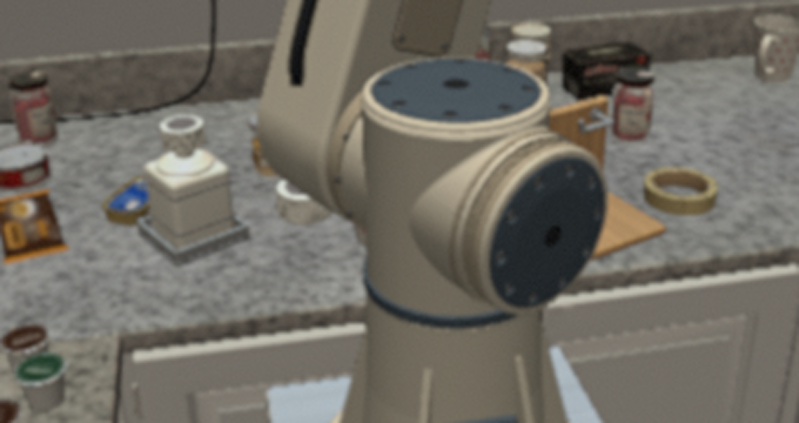

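The top crop shows the mug at crop (355,258), full-frame (312,220), with its handle to the upper right. The stand is at (580,290), with the hook at (605,280). The bottle and its small cap are at (143,200), and a larger cap look-alike lies on the worktop at (290,190). In the scene crop, a second mug-like thing stands far back right at (773,45).

Next I'll check the identity of both mug candidates and of the caps, and estimate the poses.

```bash
cat > b.py <<'E'
from h import *
from scipy.optimize import least_squares
d=np.load("pics/top.npy"); K=cal("top")
V,U=np.mgrid[0:400,0:640]
P=world("top",np.c_[U.ravel(),V.ravel()],d.ravel(),K).reshape(400,640,3); P[d==0]=np.nan
def sel(c,rad,z0,z1):
    m=(np.hypot(P[...,0]-c[0],P[...,1]-c[1])<rad)&(P[...,2]>z0)&(P[...,2]<z1); return P[m]
m=sel((430,-10),75,97,115); f=lambda p:np.hypot(m[:,0]-p[0],m[:,1]-p[1])-41
c=least_squares(f,[430,-10],loss="soft_l1").x; print("mug rim axis",c,len(m),np.median(m[:,2]))
h=onplane("top",[323.9,205.4],62)[0]; print("handle",h, "mug yaw",np.arctan2(h[0]-c[0],-(h[1]-c[1])))
q=sel((478,224),60,150,175); print("cap top",np.median(q,0),q[:,:2].mean(0),(q[:,:2].max(0)+q[:,:2].min(0))/2)
print("bottle LM", onplane("top",[221.3,192.5],162), onplane("top",[219.8,198.5],150))
t=sel((400,-290),110,152,166); (x,y),wh,a=cv2.minAreaRect(t[:,:2].astype(np.float32)); print("board top",x,y,wh,a)
b=sel((400,-290),130,8,20); (x,y),wh,a=cv2.minAreaRect(b[:,:2].astype(np.float32)); print("base",x,y,wh,a)
print("hook", onplane("top",[412.7,230.5],140))
ds=np.load("pics/scene.npy"); print("2nd mug",world("scene",[468,172],ds[172,468]))
for n in ("tomato_tin","sardine_tin","honey_jar","label_tape","spice_thyme","jam_jar"):
    for o in vision.cut_out("top",n)[:2]: print(n,round(o["conf"],2),np.round(o["uv"]),np.nanmedian(P[o["region"]],0).round())
i=cv2.imread("pics/top0.png")[150:250,200:360]; j=cv2.imread("pics/scene0.png")[145:205,380:480]
a=cv2.resize(i,None,fx=5,fy=3.6,interpolation=2)[:360]; a=cv2.resize(i,(576,360),interpolation=2); b=cv2.resize(j,(400,240),interpolation=2)
o=np.zeros((600,576,3),np.uint8); o[:360]=a; o[360:,:400]=b; cv2.imwrite("pics/c1.png",o)
E
python3 b.py
```

```text
mug rim axis [421.17498342 -11.16146236] 136 104.59885830566941
handle [467.20843471 -47.04221605  62.        ] mug yaw 0.9087123481143887
cap top [478.38848962 224.92782304 162.07438789] [477.76034578 224.9209478 ] [478.38059972 226.19220132]
bottle LM [[485.47076156 222.33317728 162.        ]] [[471.01030819 228.81962536 150.        ]]
board top 418.59454345703125 -282.4410095214844 (46.42140579223633, 99.29064178466797) 19.509780883789062
base 404.7326354980469 -320.1571960449219 (149.58816528320312, 192.58709716796875) 18.87896156311035
hook [[ 395.54165301 -283.46778253  140.        ]]
2nd mug [[ 800.14113139 -786.90990053   58.97140543]]
tomato_tin 0.7 [336. 159.] [608. -77.  68.]
tomato_tin 0.21 [403. 148.] [ 640. -269.  104.]
sardine_tin 0.65 [208. 172.] [573. 299.  22.]
sardine_tin 0.55 [335. 158.] [610. -76.  68.]
honey_jar 0.71 [274. 146.] [633. 103.  88.]
label_tape 0.58 [466. 218.] [ 431. -436.   23.]
spice_thyme 0.69 [236. 208.] [460. 201.  78.]
spice_thyme 0.58 [405. 148.] [ 640. -270.   96.]
jam_jar 0.61 [465. 151.] [ 627. -438.  105.]
```

View pics/c1.png

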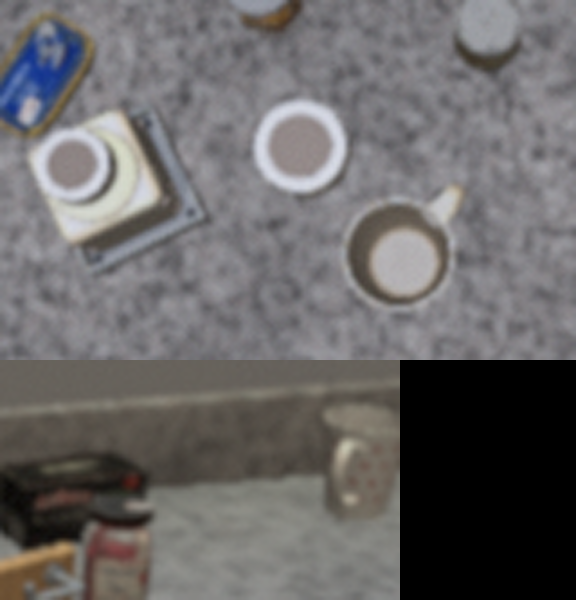

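Candidates:
- **Mug:** the one at top (312,220), rim axis (421,-11), is white with an 86 mm rim. The other, at scene (468,172), stands at (800,-787), beyond reach and next to the wall. I'll use the near one and check its spots close up with the wrist camera.
- **Cap:** the one at top (219,193), on the bottle, is smaller than the one lying at (283,193). I'll use the one on the bottle.

Moving over the mug now.

Emit:
play_rows(
  steps=[
    {"delta_pos": [2.7, -3.5, -1], "yaw": -0.03, "jaw": 60},
    {"delta_pos": [5.4, -7, -2], "yaw": -0.07, "jaw": 60},
    {"delta_pos": [8.1, -10.5, -3], "yaw": -0.1, "jaw": 60},
    {"delta_pos": [10.8, -14, -4], "yaw": -0.14, "jaw": 60},
    {"delta_pos": [13.5, -17.5, -5], "yaw": -0.17, "jaw": 60},
    {"delta_pos": [16.2, -21, -6], "yaw": -0.2, "jaw": 60},
    {"delta_pos": [18.9, -24.5, -7], "yaw": -0.24, "jaw": 60},
    {"delta_pos": [21.6, -28, -8], "yaw": -0.27, "jaw": 60},
  ],
)

```text
clock: 2.2
eef_pos: [347.1, -211.0, 284.2]
tcp_rot: [3.141, -0.0, 0.733]
contact_force: [0.6, 0.1, 0.7]
opening: 0.599
grasp_force: 0.0
```

```bash
cat >> h.py <<'E'
from scipy.spatial.transform import Rotation as Rn
def tool():
    s=r.sense(); return s,np.array(s["eef_pos"]),Rn.from_euler("xyz",s["tcp_rot"]).as_matrix()
def to(p,yaw):
    s,e,R=tool(); dy=(yaw-s["tcp_rot"][2]+np.pi)%(2*np.pi)-np.pi
    print("at",e.round(1),np.round(s["tcp_rot"],3),"q",np.round(s["qpos"],2),"F",np.round(s["contact_force"],1),"t",round(s["clock"],2))
    print("GO cm",(R.T@(np.array(p)-e)/10).round(2),"yaw",round(-dy,3))
E
python3 - <<'E'
from h import *
to([389.5,13.5,300],0.9)
s,e,R=tool(); E=cal("wrist")[2]; print((R.T@(E[:3,3]-e)).round(1)); print((R.T@E[:3,:3]).round(2)); print(cal("wrist")[0])
E
```

```text
at [ 347.1 -211.   284.2] [ 3.141 -0.     0.733] q [-0.55 -0.08  1.96  0.    1.26  0.29] F [0.6 0.1 0.7] t 2.2
GO cm [ 18.17 -13.85  -1.59] yaw -0.167
[  75.5   -0.2 -170.2]
[[-0.   -0.96 -0.3 ]
 [ 1.   -0.   -0.  ]
 [ 0.   -0.3   0.96]]
[[301.90036053   0.         327.97347389]
 [  0.         301.90036053 201.9311378 ]
 [  0.           0.           1.        ]]
```

Emit:
play_rows(
  steps=[
    {"delta_pos": [3, -2.3, 0], "yaw": -0.03, "jaw": 60},
    {"delta_pos": [6, -4.6, 0], "yaw": -0.06, "jaw": 60},
    {"delta_pos": [9, -6.9, 1], "yaw": -0.09, "jaw": 60},
    {"delta_pos": [12, -9.2, 2], "yaw": -0.12, "jaw": 60},
    {"delta_pos": [15, -11.5, 3.5], "yaw": -0.15, "jaw": 60},
    {"delta_pos": [18.2, -13.8, 5], "yaw": -0.17, "jaw": 60},
    {"delta_pos": [18.2, -13.8, 5.5], "yaw": -0.17, "jaw": 60},
    {"delta_pos": [18.2, -13.8, 5.5], "yaw": -0.17, "jaw": 60},
  ],
)

```text
clock: 3.0
eef_pos: [389.7, 12.2, 228.0]
tcp_rot: [-3.141, 0.001, 0.904]
contact_force: [-0.2, 0.5, -0.2]
opening: 0.597
grasp_force: 0.0
```

```bash
cat > mug.py <<'E'
from h import *
from scipy.optimize import least_squares
import sys
K=cal("wrist"); p,d=vision.grab_frame("wrist"); cv2.imwrite(f"pics/{sys.argv[1]}.png",p[...,::-1])
V,U=np.mgrid[0:400,0:640]
P=world("wrist",np.c_[U.ravel(),V.ravel()],d.ravel(),K).reshape(400,640,3); P[d==0]=np.nan
m=P[(P[...,2]>100)&(P[...,2]<112)&(np.hypot(P[...,0]-421,P[...,1]+11)<80)]
f=lambda q:np.hypot(m[:,0]-q[0],m[:,1]-q[1])-41
c=least_squares(f,[421,-11],loss="soft_l1",f_scale=2).x; print("rim axis",c.round(1),len(m),np.median(m[:,2]).round(1))
w=P[(P[...,2]>55)&(P[...,2]<97)]; rr=np.hypot(*(w[:,:2]-c).T); h=w[(rr>48)&(rr<80)]
a=h[:,:2]-c; print("handle pts",len(h),"yaw",np.arctan2(np.median(a[:,0]),-np.median(a[:,1])).round(3), rr[(rr<80)].max())
for t in ("mug_handle","mug"):
    for o in vision.landmark_of("wrist",t)[:2]:
        g=onplane("wrist",o["uv"],62 if t!="mug" else 0,K)[0]; print(t,round(o["conf"],2),np.round(o["uv"]),g.round(1),"yaw",np.arctan2(*( (g[:2]-c)*[1,-1])).round(3))
cap=[o for o in vision.cut_out("wrist","cap_top")[:3]]
for o in cap: print("cap",o["conf"],np.round(o["uv"]))
to([0,0,0],0)
E
python3 mug.py w1
```

```text
rim axis [420.1  -9.5] 999 104.7
handle pts 281 yaw 0.879 74.84912752436038
mug_handle 0.71 [411. 177.] [464.  -45.4  62. ] yaw 0.886
mug_handle 0.26 [512. 115.] [585.9 -55.2  62. ] yaw 1.302
mug 0.65 [370. 167.] [434.6 -21.3   0. ] yaw 0.889
cap 0.74 [380.  61.]
cap 0.45 [461. 287.]
at [390.5  10.7 229.1] [ 3.141 -0.     0.9  ] q [ 0.02 -0.06  2.06 -0.    1.13  0.69] F [-0.2 -0.2 -0.2] t 3.2
GO cm [-25.12 -29.95  22.88] yaw 0.9
```

View pics/w1.png

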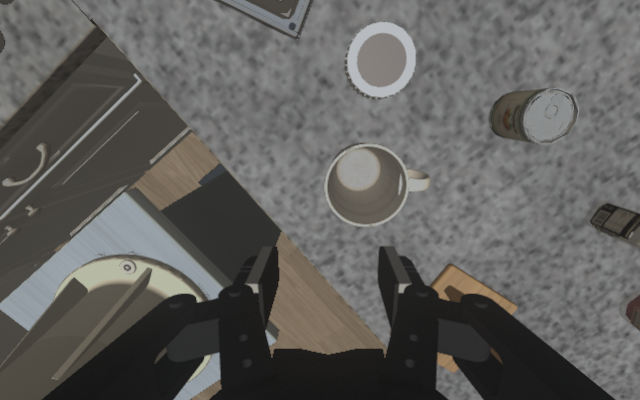

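The wrist picture shows the mug at (367,185), with its handle at (418,181) pointing along tool -y→+y as planned. The big cap look-alike is at (381,60), and the stand is at lower right (470,310). Descending onto the rim opposite the handle.

```bash
python3 -c "
from h import *
to([389.1,15.8,72],.885)"
```

```text
at [390.5  10.7 229.1] [ 3.141 -0.     0.9  ] q [ 0.02 -0.06  2.06 -0.    1.13  0.69] F [-0.2 -0.2 -0.2] t 3.2
GO cm [ 0.31 -0.44 15.71] yaw 0.015
```

Emit:
play_rows(
  steps=[
    {"delta_pos": [0.3, -0.4, 2], "yaw": 0.015, "jaw": 60},
    {"delta_pos": [0.3, -0.4, 5], "yaw": 0.015, "jaw": 60},
    {"delta_pos": [0.3, -0.4, 8], "yaw": 0.015, "jaw": 60},
    {"delta_pos": [0.3, -0.4, 11], "yaw": 0.015, "jaw": 60},
    {"delta_pos": [0.3, -0.4, 14], "yaw": 0.015, "jaw": 60},
    {"delta_pos": [0.3, -0.4, 15.7], "yaw": 0.015, "jaw": 60},
    {"delta_pos": [0.3, -0.4, 15.7], "yaw": 0.015, "jaw": 60},
    {"delta_pos": [0.3, -0.4, 15.7], "yaw": 0.015, "jaw": 40},
  ],
  grip_force=60,
)

```text
clock: 4.0
eef_pos: [389.4, 15.8, 72.1]
tcp_rot: [3.141, -0.0, 0.885]
contact_force: [-0.1, -0.3, 0.2]
opening: 0.445
grasp_force: 0.0
```

Emit:
play_rows(
  steps=[
    {"delta_pos": [0, 0, 0], "yaw": 0, "jaw": 0},
    {"delta_pos": [0, 0, 0], "yaw": 0, "jaw": 0},
    {"delta_pos": [0, 0, 0], "yaw": 0, "jaw": 0},
    {"delta_pos": [0, 0, 0], "yaw": 0, "jaw": 0},
    {"delta_pos": [0, 0, 0], "yaw": 0, "jaw": 0},
    {"delta_pos": [0, 0, 0], "yaw": 0, "jaw": 0},
    {"delta_pos": [0, 0, 0], "yaw": 0, "jaw": 0},
    {"delta_pos": [0, 0, 0], "yaw": 0, "jaw": 0},
  ],
  grip_force=60,
)

```text
clock: 4.8
eef_pos: [390.0, 16.5, 72.7]
tcp_rot: [3.14, -0.001, 0.887]
contact_force: [-0.8, -0.3, 6.8]
opening: 0.018
grasp_force: 59.2
```

Emit:
play_rows(
  steps=[
    {"delta_pos": [0, 0, -0.5], "yaw": 0, "jaw": 0},
    {"delta_pos": [0, 0, -1.5], "yaw": 0, "jaw": 0},
    {"delta_pos": [0, 0, -3], "yaw": 0, "jaw": 0},
    {"delta_pos": [0, 0, -5], "yaw": 0, "jaw": 0},
    {"delta_pos": [0, 0, -7.5], "yaw": 0, "jaw": 0},
    {"delta_pos": [0, 0, -10], "yaw": 0, "jaw": 0},
    {"delta_pos": [0, 0, -12], "yaw": 0, "jaw": 0},
    {"delta_pos": [0, 0, -12], "yaw": 0, "jaw": 0},
  ],
)

```text
clock: 5.6
eef_pos: [390.6, 16.6, 194.4]
tcp_rot: [3.138, -0.003, 0.887]
contact_force: [1.1, 0.4, -2.3]
opening: 0.017
grasp_force: 58.4
```

```bash
python3 -c "
from h import *
print(r.sense()['opening'],r.sense()['grasp_force'],r.sense()['wrist_torque'])
to([277,-231,195],1.905)"
```

```text
0.01689157486394117 58.39113724658091 [ 0.06119689 -0.01020569  0.05233536]
at [390.6  16.6 194.4] [ 3.138e+00 -3.000e-03  8.870e-01] q [ 0.04 -0.02  2.11  0.    1.04  0.72] F [ 1.1  0.4 -2.3] t 5.6
GO cm [-26.37   6.84  -0.13] yaw -1.018
```

Emit:
play_rows(
  steps=[
    {"delta_pos": [-3, 0.8, 0], "yaw": -0.12, "jaw": 0},
    {"delta_pos": [-6.5, 1.7, 0], "yaw": -0.25, "jaw": 0},
    {"delta_pos": [-10, 2.6, 0], "yaw": -0.38, "jaw": 0},
    {"delta_pos": [-13.5, 3.5, 0], "yaw": -0.51, "jaw": 0},
    {"delta_pos": [-17, 4.4, 0], "yaw": -0.64, "jaw": 0},
    {"delta_pos": [-20.5, 5.3, 0], "yaw": -0.77, "jaw": 0},
    {"delta_pos": [-24, 6.2, 0], "yaw": -0.9, "jaw": 0},
    {"delta_pos": [-26.4, 6.8, 0], "yaw": -1.02, "jaw": 0},
  ],
)

```text
clock: 6.4
eef_pos: [274.9, -229.3, 190.9]
tcp_rot: [-3.141, -0.001, 1.891]
contact_force: [0.8, -0.5, -2.7]
opening: 0.017
grasp_force: 58.9
```

Emit:
play_rows(
  steps=[
    {"delta_pos": [0, 0, 0], "yaw": 0, "jaw": 0},
    {"delta_pos": [0, 0, 0], "yaw": 0, "jaw": 0},
    {"delta_pos": [0, 0, 0], "yaw": 0, "jaw": 0},
    {"delta_pos": [0, 0, 0], "yaw": 0, "jaw": 0},
    {"delta_pos": [0, 0, 0], "yaw": 0, "jaw": 0},
    {"delta_pos": [0, 0, 0], "yaw": 0, "jaw": 0},
    {"delta_pos": [0, 0, 0], "yaw": 0, "jaw": 0},
    {"delta_pos": [0, 0, 0], "yaw": 0, "jaw": 0},
  ],
)

```text
clock: 7.2
eef_pos: [276.5, -228.3, 191.6]
tcp_rot: [3.142, 0.0, 1.887]
contact_force: [-0.8, 0.9, -3.0]
opening: 0.018
grasp_force: 58.9
```

```bash
cat > st.py <<'E'
from h import *
import sys
from scipy.optimize import least_squares
to([277,-231,195],1.905)
for c in ("wrist","top"):
    K=cal(c); p,d=vision.grab_frame(c); cv2.imwrite(f"pics/{sys.argv[1]}_{c}.png",p[...,::-1]); np.savez(f"pics/{sys.argv[1]}_{c}.npz",d=d,M=K[0],k=K[1],E=K[2])
    V,U=np.mgrid[0:400,0:640]
    P=world(c,np.c_[U.ravel(),V.ravel()],d.ravel(),K).reshape(400,640,3); P[d==0]=np.nan
    t=P[(P[...,2]>154)&(P[...,2]<162)&(np.hypot(P[...,0]-425,P[...,1]+282)<75)]
    if len(t)>5:
        (x,y),wh,a=cv2.minAreaRect(t[:,:2].astype(np.float32)); print(c,"board top",len(t),np.median(t,0).round(1),(round(x,1),round(y,1)),np.round(wh,1),round(a,1))
        # tidy line direction
        v=np.linalg.svd(t[:,:2]-t[:,:2].mean(0),full_matrices=False)[2]; print("dir",v[0].round(3))
    for n,z in (("hook_seat",140),("mug_stand",0),("mug_handle",None)):
        for o in vision.landmark_of(c,n)[:2]: print(c,n,round(o["conf"],2),np.round(o["uv"]),onplane(c,o["uv"],z or 185,K).round(1))
E
python3 st.py s1
```

```text
at [ 276.5 -228.3  191.6] [3.142 0.    1.887] q [-0.69 -0.07  2.17  0.    1.04 -1.01] F [-0.8  0.9 -3. ] t 7.2
GO cm [-0.27 -0.03 -0.34] yaw -0.018
wrist board top 1111 [ 423.  -255.   157.3] (420.6, -253.9) [47.4 55.9] 73.4
dir [ 0.333 -0.943]
wrist hook_seat 0.79 [438. 315.] [[ 396.9 -289.6  140. ]]
top board top 191 [ 434.6 -273.8  157.1] (419.3, -282.2) [44.8 98. ] 19.3
dir [-0.347  0.938]
top hook_seat 0.92 [411. 227.] [[ 404.1 -278.9  140. ]]
top hook_seat 0.75 [399. 152.] [[ 608.  -248.7  140. ]]
top mug_stand 0.87 [401. 222.] [[ 412.7 -244.5  185. ]]
top mug_handle 0.73 [381. 243.] [[ 360.6 -194.1  185. ]]
```

View pics/s1_wrist.png

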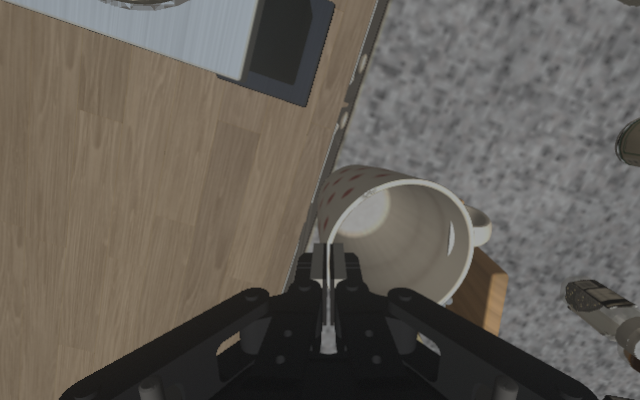

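The wrist picture shows the held mug, with red spots on its side at (360,185), which confirms it is the right one. Its handle is at (480,225), and the board and hook are partly hidden at (480,300). Next I'll refine the stand pose from the saved depth.

```bash
cat > fit.py <<'E'
from h import *
import sys
yaw=float(sys.argv[2]); o=np.array([float(sys.argv[3]),float(sys.argv[4])])
c,s=np.cos(yaw),np.sin(yaw)
for cam in ("wrist","top"):
    z=np.load(f"pics/{sys.argv[1]}_{cam}.npz"); K=(z["M"],float(z["k"]),z["E"]); d=z["d"]
    V,U=np.mgrid[0:400,0:640]
    P=world(cam,np.c_[U.ravel(),V.ravel()],d.ravel(),K); P=P[d.ravel()>0]
    L=np.c_[(P[:,:2]-o)@np.array([[c,-s],[s,c]]),P[:,2]]
    pc=lambda a:np.percentile(a,[2,25,50,75,98]).round(1) if len(a) else None
    b=L[(L[:,2]>150)&(L[:,2]<164)&(abs(L[:,0])<60)&(abs(L[:,1])<70)]
    for y0 in range(-50,50,20):
        w=b[(b[:,1]>y0)&(b[:,1]<y0+20)&(b[:,0]>-12)]; print(cam,"top y",y0,len(w),pc(w[:,0]),pc(w[:,2]))
    w=b[b[:,0]>-8]; print("  board y ends",pc(w[:,1]),w[:,1].min() if len(w) else 0,w[:,1].max() if len(w) else 0)
    f=L[(L[:,2]>30)&(L[:,2]<148)&(abs(L[:,1])<55)&(abs(L[:,0])<15)]; print("  front",len(f),pc(f[:,0]),np.polyfit(f[:,1],f[:,0],1) if len(f)>9 else "")
    h=L[(L[:,2]>130)&(L[:,2]<165)&(L[:,0]>-42)&(L[:,0]<-16)&(abs(L[:,1])<45)]; print("  hook x",len(h),pc(h[:,0]),"y",pc(h[:,1]),"z",pc(h[:,2]))
    g=L[(L[:,2]>8)&(L[:,2]<20)&(abs(L[:,1])<100)&(abs(L[:,0]+35)<110)]; print("  base x",pc(g[:,0]),"y",pc(g[:,1]))
E
python3 fit.py s1 0.34 423 -273
```

```text
wrist top y -50 0 None None
wrist top y -30 26 [ 6.2  9.5 10.9 12.5 13.8] [156.1 157.  157.4 157.7 158.2]
wrist top y -10 418 [ 0.7  1.8  4.7  8.8 13.4] [150.4 155.8 157.3 157.9 158.7]
wrist top y 10 468 [ 0.9  2.2  5.1  9.2 13.7] [150.8 155.9 157.3 157.9 158.9]
wrist top y 30 376 [ 1.1  2.9  5.8  9.7 13.9] [150.4 154.2 156.5 157.6 158.8]
  board y ends [-9.9  4.3 18.8 32.5 42.9] -15.90979998705892 43.82364077833987
  front 1725 [ 0.5  1.   1.3  1.8 12.1] [0.0709508  1.46939924]
  hook x 63 [-32.  -29.5 -28.4 -26.9 -25.6] y [-34.4  14.1  17.1  18.9  20.2] z [142.1 151.9 154.5 155.3 156.5]
  base x [36.9 37.8 39.1 40.  40.7] y [53.6 54.5 56.3 56.9 57.6]
top top y -50 42 [ 1.9  5.1  8.3 12.2 15.8] [150.9 155.7 157.1 158.7 161.7]
top top y -30 43 [ 2.3  5.5  9.2 12.5 15.9] [150.1 155.4 156.4 158.6 159.5]
top top y -10 39 [ 2.7  6.   9.2 13.  15.9] [154.1 155.8 157.  158.2 159.9]
top top y 10 40 [ 2.8  5.8  8.9 12.  15.9] [153.9 156.1 157.1 158.2 161. ]
top top y 30 25 [ 3.2  6.1  9.3 12.6 15.4] [152.5 155.4 157.1 158.3 159.9]
  board y ends [-54.2 -32.3  -8.2  17.1  39.7] -56.455794771660706 41.875364351619226
  front 70 [-13.4  -0.2   2.6   7.5  13.8] [0.16750221 1.26678468]
  hook x 71 [-31.4 -29.2 -26.8 -25.  -17.3] y [-35.8 -29.1 -14.6   1.6  18.8] z [139.9 141.8 142.9 145.2 155.8]
  base x [-87.3 -51.7 -23.1   3.6  40.2] y [-68.8 -39.3  -6.6  22.4  54.8]
```

```bash
cat > inh.py <<'E'
from h import *
import sys
from scipy.optimize import least_squares
z=np.load(f"pics/{sys.argv[1]}_wrist.npz"); K=(z["M"],float(z["k"]),z["E"]); d=z["d"]
s,e,R=tool()
V,U=np.mgrid[0:400,0:640]
P=world("wrist",np.c_[U.ravel(),V.ravel()],d.ravel(),K); P=P[d.ravel()>0]
L=(P-e)@R   # tool frame; z down
def pl(L):
    # expected: rim ring axis at y=+40 (handle +y), z=-33
    rr=np.hypot(L[:,0],L[:,1]-40)
    m=L[(abs(rr-41)<6)&(abs(L[:,2]+33)<8)&(L[:,1]>12)]
    return m
m=pl(L)
A=np.c_[m[:,:2],np.ones(len(m))]; w=np.ones(len(m),bool)
# the rim's upper surface: take top-most points by angle bin
ang=np.arctan2(m[:,1]-40,m[:,0]); T=[]
for a in np.arange(-np.pi,np.pi,.15):
    q=m[(ang>a)&(ang<a+.15)]
    if len(q)>5: T.append(q[np.argsort(q[:,2])[:max(3,len(q)//8)]].mean(0))
T=np.array(T); k=np.linalg.lstsq(np.c_[T[:,:2],np.ones(len(T))],T[:,2],rcond=None)[0]; print("rim plane slope x,y, z at axis",k[:2].round(3),(k@[0,40,1]).round(1),len(T))
c=least_squares(lambda q:np.hypot(T[:,0]-q[0],T[:,1]-q[1])-q[2],[0,40,41],loss="soft_l1").x; print("rim axis in tool",c.round(1))
h=L[(L[:,1]>c[1]+46)&(L[:,1]<c[1]+82)&(abs(L[:,0])<30)&(L[:,2]>-20)&(L[:,2]<25)]
print("handle",len(h),np.median(h,0).round(1),h.min(0).round(1),h.max(0).round(1))
E
python3 inh.py s1
```

```text
rim plane slope x,y, z at axis [0.047 0.15 ] -28.6 6
rim axis in tool [ 6.8 38.1 35.3]
handle 489 [ 5.6 95.8 -1. ] [-3.9 86.1 -5.6] [  9.8 105.2  25. ]
```

```bash
python3 - <<'E'
exec(open("inh.py").read().split("def pl")[0].replace("sys.argv[1]","'s1'"))
rr=np.hypot(L[:,0],L[:,1]-40); m=L[(rr<60)&(L[:,2]>-60)&(L[:,2]<0)&(L[:,1]>10)]
ang=np.arctan2(m[:,1]-40,m[:,0])
T=[]
for a in np.arange(-1.2,4,.25):
    da=(ang-a+np.pi)%(2*np.pi)-np.pi; q=m[abs(da)<.12]
    if len(q)>8:
        q=q[np.argsort(q[:,2])[:8]]; t=np.median(q,0); T.append(t); print(round(a,2),t.round(1),np.hypot(t[0],t[1]-40).round(1))
T=np.array(T)
E
```

```text
-1.2 [  7.6  12.6 -58.5] 28.4
-0.7 [ 30.8  11.3 -31.4] 42.1
-0.45 [ 36.7  19.7 -30. ] 42.0
-0.2 [ 40.1  27.4 -28.6] 42.0
0.05 [ 42.1  39.2 -26.7] 42.1
0.3 [ 40.6  49.3 -25. ] 41.7
0.55 [ 37.2  58.7 -23.1] 41.6
0.8 [ 30.1  66.8 -21.2] 40.3
1.05 [ 20.1  74.5 -20.1] 40.0
1.3 [ 12.1  77.8 -18.9] 39.6
1.55 [ -0.7  79.4 -18.6] 39.4
1.8 [-11.2  78.5 -18.3] 40.1
2.05 [-19.7  74.6 -19.2] 39.8
2.3 [-29.   68.3 -20.4] 40.6
2.55 [-30.7  64.9 -20.5] 39.5
2.8 [-33.   55.7  -5.1] 36.5
3.3 [-37.   35.9  -4.1] 37.2
3.55 [-36.1  27.9  -1.3] 38.1
```

The mug's rim plane slopes about 11° in hand, handle side low, so I've allowed for that tilt. Moving to the standoff beside the hook.

```bash
python3 -c "
from h import *
to([293.3,-244.7,174],1.875)"
```

```text
at [ 276.3 -228.4  191.6] [3.142 0.    1.887] q [-0.7  -0.07  2.17  0.    1.04 -1.01] F [-1.   0.4 -3. ] t 7.6
GO cm [-2.07  1.11  1.76] yaw 0.012
```

Emit:
play_rows(
  steps=[
    {"delta_pos": [-0.5, 0.3, 0.4], "yaw": 0, "jaw": 0},
    {"delta_pos": [-1, 0.6, 0.8], "yaw": 0.005, "jaw": 0},
    {"delta_pos": [-1.5, 0.9, 1.2], "yaw": 0.01, "jaw": 0},
    {"delta_pos": [-2, 1.1, 1.7], "yaw": 0.012, "jaw": 0},
    {"delta_pos": [-2.1, 1.1, 1.75], "yaw": 0.012, "jaw": 0},
    {"delta_pos": [-2.1, 1.1, 1.75], "yaw": 0.012, "jaw": 0},
    {"delta_pos": [-2.1, 1.1, 1.75], "yaw": 0.012, "jaw": 0},
    {"delta_pos": [-2.1, 1.1, 1.75], "yaw": 0.012, "jaw": 0},
  ],
)

```text
clock: 8.4
eef_pos: [293.2, -244.9, 174.2]
tcp_rot: [3.142, 0.0, 1.875]
contact_force: [-0.2, -0.4, -2.7]
opening: 0.019
grasp_force: 58.9
```

```bash
cat > hk.py <<'E'
from h import *
import sys
K=cal("wrist"); s,e,R=tool(); p,d=vision.grab_frame("wrist"); cv2.imwrite(f"pics/{sys.argv[1]}.png",p[...,::-1])
np.savez(f"pics/{sys.argv[1]}_wrist.npz",d=d,M=K[0],k=K[1],E=K[2])
V,U=np.mgrid[0:400,0:640]
P=world("wrist",np.c_[U.ravel(),V.ravel()],d.ravel(),K); P=P[d.ravel()>0]
yaw=.327;o=np.array([426.3,-278.8]); c,sn=np.cos(yaw),np.sin(yaw)
L=np.c_[(P[:,:2]-o)@np.array([[c,-sn],[sn,c]]),P[:,2]]
te=(e[:2]-o)@np.array([[c,-sn],[sn,c]]); print("TCP in stand",te.round(1),e[2].round(1))
pc=lambda a:np.percentile(a,[2,25,50,75,98]).round(1)
f=L[(L[:,2]>30)&(L[:,2]<145)&(abs(L[:,1])<45)&(abs(L[:,0])<8)]; print("front",len(f),pc(f[:,0]) if len(f) else "")
b=L[(L[:,2]>155)&(L[:,2]<160)&(abs(L[:,1])<70)&(L[:,0]>2)&(L[:,0]<25)]; print("board end y",pc(b[:,1]) if len(b) else "")
h=L[(L[:,2]>134)&(L[:,2]<160)&(L[:,0]>-38)&(L[:,0]<-20)&(abs(L[:,1])<30)]; print("hook",len(h)); 
if len(h): print(pc(h[:,0]),pc(h[:,1]),pc(h[:,2]))
g=L[(L[:,0]>te[0]+84)&(L[:,0]<te[0]+118)&(abs(L[:,1]-te[1])<25)&(L[:,2]>e[2]-45)&(L[:,2]<e[2]+15)]; print("handle",len(g));
if len(g): print(pc(g[:,0]-te[0]),pc(g[:,1]-te[1]),pc(g[:,2]-e[2]))
to([0,0,0],0)
cv2.imwrite(f"pics/{sys.argv[1]}c.png",cv2.resize(p[160:360,330:570,::-1],None,fx=2.5,fy=2.5,interpolation=2))
E
python3 hk.py k1
```

```text
TCP in stand [-115.1   74.9] 174.2
front 1538 [-0.8 -0.3 -0.1  0.1  0.5]
board end y [-12.9   3.9  20.5  35.9  48.4]
hook 4
[-27.4 -26.8 -26.5 -26.4 -26.3] [0.2 0.4 1.  1.6 1.9] [140.9 141.  141.3 141.6 141.7]
handle 626
[ 87.5  92.   99.1 101.4 104.2] [-5.   0.4  3.6  5.8  6.8] [-35.7 -23.9  -2.6   2.4   4.4]
at [ 293.3 -244.9  174.2] [3.141 0.    1.875] q [-0.7  -0.    2.15  0.    1.   -1.  ] F [ 0.7  0.1 -2.9] t 8.45
GO cm [ 32.15 -20.66  17.41] yaw 1.875
```

View pics/k1c.png

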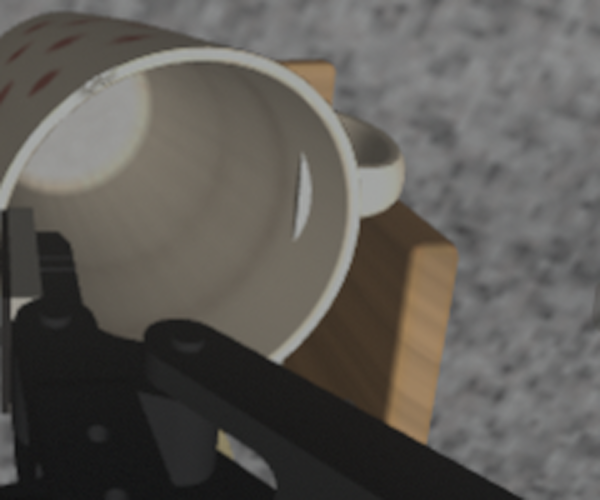

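The crop shows the handle at (375,165) just in front of the board's +y end at (430,250), with nothing in the way. The hook itself is hidden behind the mug. Sliding on from the +y side.

```bash
python3 -c "
from h import *
to([317.7,-316.7,174],1.875)"
```

```text
at [ 293.3 -244.9  174.2] [3.141 0.    1.875] q [-0.7  -0.    2.15  0.    1.   -1.  ] F [ 0.7  0.1 -2.9] t 8.45
GO cm [-7.58  0.18  0.03] yaw -0.0
```

Emit:
play_rows(
  steps=[
    {"delta_pos": [-0.5, 0, 0], "yaw": 0, "jaw": 0},
    {"delta_pos": [-1.2, 0, 0], "yaw": 0, "jaw": 0},
    {"delta_pos": [-2, 0.05, 0], "yaw": 0, "jaw": 0},
    {"delta_pos": [-2.8, 0.07, 0], "yaw": 0, "jaw": 0},
    {"delta_pos": [-3.6, 0.09, 0], "yaw": 0, "jaw": 0},
    {"delta_pos": [-4.4, 0.1, 0], "yaw": 0, "jaw": 0},
    {"delta_pos": [-4.8, 0.11, 0], "yaw": 0, "jaw": 0},
    {"delta_pos": [-4.8, 0.11, 0], "yaw": 0, "jaw": 0},
  ],
)

```text
clock: 9.25
eef_pos: [308.9, -291.0, 174.0]
tcp_rot: [-3.142, -0.0, 1.874]
contact_force: [1.1, -0.3, -3.1]
opening: 0.02
grasp_force: 58.9
```

Emit:
play_rows(
  steps=[
    {"delta_pos": [-0.3, 0, 0], "yaw": 0, "jaw": 0},
    {"delta_pos": [-0.7, 0, 0], "yaw": 0, "jaw": 0},
    {"delta_pos": [-1.1, 0.02, 0], "yaw": 0, "jaw": 0},
    {"delta_pos": [-1.5, 0.04, 0], "yaw": 0, "jaw": 0},
    {"delta_pos": [-2, 0.05, 0], "yaw": 0, "jaw": 0},
    {"delta_pos": [-2.5, 0.06, 0], "yaw": 0, "jaw": 0},
    {"delta_pos": [-2.8, 0.07, 0], "yaw": 0, "jaw": 0},
    {"delta_pos": [-2.8, 0.07, 0], "yaw": 0, "jaw": 0},
  ],
)

```text
clock: 10.05
eef_pos: [317.9, -317.4, 174.1]
tcp_rot: [3.142, 0.0, 1.874]
contact_force: [-0.2, 0.1, -2.8]
opening: 0.016
grasp_force: 59.0
```

```bash
python3 hk.py k2
```

```text
TCP in stand [-115.    -1.7] 174.1
front 3562 [-3.  -0.2 -0.   0.2  0.6]
board end y [-46.6 -20.3   5.6  28.5  47.4]
hook 184
[-34.2 -33.5 -32.2 -30.3 -27.6] [20.2 22.4 24.1 25.5 27.2] [140.3 149.3 153.5 154.8 156.1]
handle 2187
[ 87.9 101.8 114.8 115.3 117.7] [-23.8  -3.3   4.1  11.5  24. ] [-43.1 -29.1 -21.7 -17.1   3.6]
at [ 317.8 -317.   174. ] [-3.142 -0.     1.874] q [-0.79  0.11  2.03  0.    1.01 -1.09] F [-0.1 -0.3 -3. ] t 10.1
GO cm [ 39.75 -20.84  17.41] yaw 1.874
```

View pics/k2c.png

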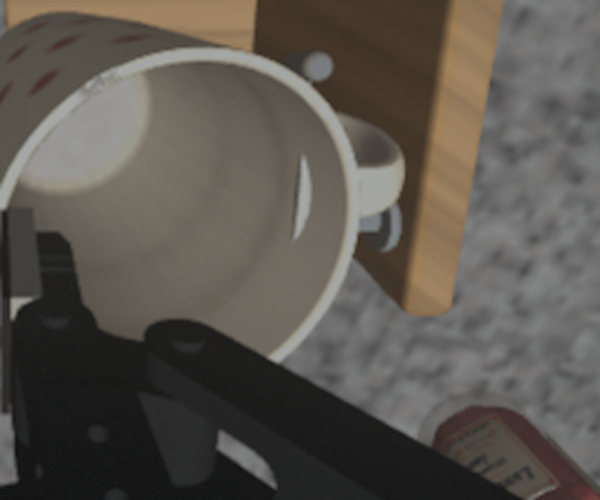

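The handle now sits between the hook's tip at (317,67) and its root at (385,225), so it is threaded, and there is no contact force. Lowering.

Emit:
play_rows(
  steps=[
    {"delta_pos": [0, 0, 0.4], "yaw": 0, "jaw": 0},
    {"delta_pos": [0, 0, 0.8], "yaw": 0, "jaw": 0},
    {"delta_pos": [0, 0, 1.2], "yaw": 0, "jaw": 0},
    {"delta_pos": [0, 0, 1.5], "yaw": 0, "jaw": 0},
    {"delta_pos": [0, 0, 1.8], "yaw": 0, "jaw": 0},
    {"delta_pos": [0, 0, 2.1], "yaw": 0, "jaw": 0},
    {"delta_pos": [0, 0, 2.3], "yaw": 0, "jaw": 0},
    {"delta_pos": [0, 0, 2.3], "yaw": 0, "jaw": 0},
  ],
  grip_force=40,
)

```text
clock: 10.9
eef_pos: [317.6, -316.8, 150.8]
tcp_rot: [-3.141, -0.0, 1.875]
contact_force: [-0.6, 0.0, -2.8]
opening: 0.027
grasp_force: 58.9
```

Emit:
play_rows(
  steps=[
    {"delta_pos": [0, 0, 0.1], "yaw": 0, "jaw": 0},
    {"delta_pos": [0, 0, 0.2], "yaw": 0, "jaw": 0},
    {"delta_pos": [0, 0, 0.3], "yaw": 0, "jaw": 0},
    {"delta_pos": [0, 0, 0.4], "yaw": 0, "jaw": 0},
    {"delta_pos": [0, 0, 0.5], "yaw": 0, "jaw": 0},
    {"delta_pos": [0, 0, 0.6], "yaw": 0, "jaw": 0},
    {"delta_pos": [0, 0, 0.6], "yaw": 0, "jaw": 0},
    {"delta_pos": [0, 0, 0.6], "yaw": 0, "jaw": 0},
  ],
  grip_force=40,
)

```text
clock: 11.7
eef_pos: [317.8, -316.9, 145.1]
tcp_rot: [-3.142, 0.0, 1.875]
contact_force: [-0.0, -0.0, -3.1]
opening: 0.017
grasp_force: 58.6
```

Emit:
play_rows(
  steps=[
    {"delta_pos": [0, 0, 0.1], "yaw": 0, "jaw": 0},
    {"delta_pos": [0, 0, 0.2], "yaw": 0, "jaw": 0},
    {"delta_pos": [0, 0, 0.3], "yaw": 0, "jaw": 0},
    {"delta_pos": [0, 0, 0.4], "yaw": 0, "jaw": 0},
    {"delta_pos": [0, 0, 0.5], "yaw": 0, "jaw": 0},
    {"delta_pos": [0, 0, 0.5], "yaw": 0, "jaw": 0},
    {"delta_pos": [0, 0, 0.5], "yaw": 0, "jaw": 0},
    {"delta_pos": [0, 0, 0.5], "yaw": 0, "jaw": 0},
  ],
  grip_force=40,
)

```text
clock: 12.5
eef_pos: [317.3, -316.9, 140.0]
tcp_rot: [-3.141, -0.0, 1.875]
contact_force: [-4.7, -2.1, -1.0]
opening: 0.015
grasp_force: 58.3
```

```bash
python3 hk.py k3; python3 - <<'E'
exec(open("inh.py").read().split("def pl")[0].replace("sys.argv[1]","'k3'"))
rr=np.hypot(L[:,0],L[:,1]-40); m=L[(rr<60)&(L[:,2]>-60)&(L[:,2]<0)&(L[:,1]>10)]
ang=np.arctan2(m[:,1]-40,m[:,0])
for a in (-.45,.05,.55,1.05,1.55,2.05):
    q=m[abs(ang-a)<.12]; q=q[np.argsort(q[:,2])[:8]]; print(a,np.median(q,0).round(1))
E
```

```text
TCP in stand [-115.5   -1.1] 140.0
front 6291 [-3.6 -0.4 -0.1  0.1  0.7]
board end y [-46.3 -19.3   6.1  28.7  47.5]
hook 826
[-37.9 -33.4 -29.7 -24.3 -20.4] [-27.2  -2.5   4.5  22.5  26.9] [141.1 147.2 150.8 154.2 159.5]
handle 4606
[ 88.4 111.2 115.2 115.5 116.2] [-24.1  -9.6   3.2  13.1  24.1] [-38.5 -13.2   0.7   8.1  14.5]
at [ 317.3 -316.9  140. ] [-3.141 -0.     1.875] q [-0.79  0.16  2.06 -0.    0.92 -1.09] F [-5.  -2.  -0.1] t 12.55
GO cm [ 39.73 -20.77  14.03] yaw 1.875
-0.45 [ 36.5  18.9 -31.7]
0.05 [ 41.6  38.  -29.7]
0.55 [ 35.1  61.1 -27.8]
1.05 [ 22.1  73.6 -25.9]
1.55 [  0.8  79.7 -25.1]
2.05 [-20.2  74.8 -25.4]
```

View pics/k3c.png

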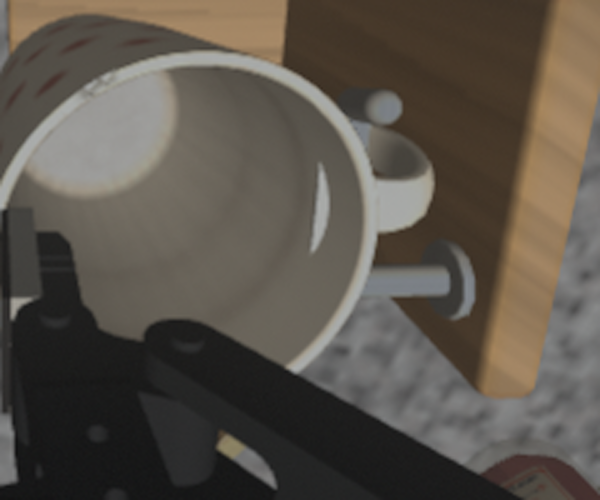

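The mug now bears on the bar: the vertical load has gone to the hook and the tilt in hand has dropped to about 6°. Letting go, then rising straight up.

Emit:
play_rows(
  steps=[
    {"delta_pos": [0, 0, 0.2], "yaw": 0, "jaw": 0},
    {"delta_pos": [0, 0, 0.2], "yaw": 0, "jaw": 6},
    {"delta_pos": [0, 0, 0.2], "yaw": 0, "jaw": 12},
    {"delta_pos": [0, 0, 0.2], "yaw": 0, "jaw": 20},
    {"delta_pos": [0, 0, 0.2], "yaw": 0, "jaw": 30},
    {"delta_pos": [0, 0, 0.2], "yaw": 0, "jaw": 45},
    {"delta_pos": [0, 0, 0.2], "yaw": 0, "jaw": 50},
    {"delta_pos": [0, 0, 0.2], "yaw": 0, "jaw": 50},
  ],
  grip_force=40,
)

```text
clock: 13.35
eef_pos: [317.9, -316.9, 138.1]
tcp_rot: [3.141, 0.0, 1.875]
contact_force: [0.2, 0.6, 0.4]
opening: 0.501
grasp_force: 0.0
```

```bash
python3 hk.py k4
```

```text
TCP in stand [-114.9   -1.3] 138.1
front 7167 [-5.9 -0.4 -0.1  0.1  0.6]
board end y [-45.9 -18.6   6.9  29.1  47.6]
hook 1840
[-37.2 -33.4 -31.4 -28.  -20.6] [-27.8 -13.6   1.3  12.5  26.2] [139.2 142.8 144.4 148.1 155.1]
handle 4826
[ 84.7 108.2 114.5 114.9 115.5] [-24.1 -12.6   2.1  12.2  23.9] [-39.5 -12.5   1.9   7.   13.9]
at [ 317.8 -316.9  138.1] [3.141 0.    1.875] q [-0.79  0.16  2.06  0.    0.92 -1.09] F [0.7 0.1 0.2] t 13.4
GO cm [ 39.75 -20.85  13.81] yaw 1.875
```

View pics/k4.png

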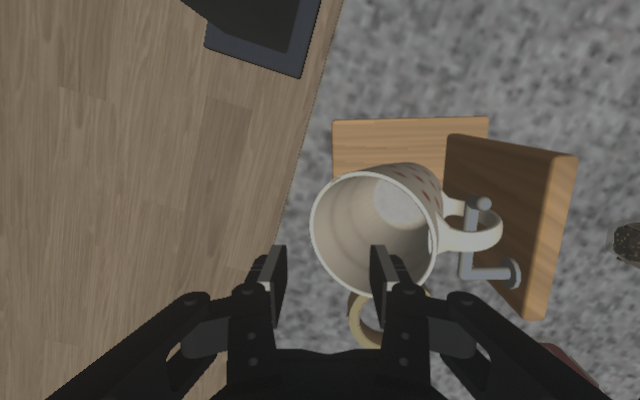

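The mug hangs by its handle on the bar at (470,235), leaning outward, and the fingers are free of it with zero force. Rising slowly.

Emit:
play_rows(
  steps=[
    {"delta_pos": [0, 0, -0.7], "yaw": 0, "jaw": 50},
    {"delta_pos": [0, 0, -1.5], "yaw": 0, "jaw": 50},
    {"delta_pos": [0, 0, -2.5], "yaw": 0, "jaw": 50},
    {"delta_pos": [0, 0, -3.5], "yaw": 0, "jaw": 50},
    {"delta_pos": [0, 0, -5], "yaw": 0, "jaw": 50},
    {"delta_pos": [0, 0, -7], "yaw": 0, "jaw": 60},
    {"delta_pos": [0, 0, -9.5], "yaw": 0, "jaw": 70},
    {"delta_pos": [0, 0, -12], "yaw": 0, "jaw": 80},
  ],
)

```text
clock: 14.2
eef_pos: [317.7, -316.8, 259.8]
tcp_rot: [3.141, 0.0, 1.875]
contact_force: [-0.3, -0.7, 1.5]
opening: 0.799
grasp_force: 0.0
```

```bash
python3 -c "
from h import *
p,d=vision.grab_frame('top'); cv2.imwrite('pics/t2.png',p[...,::-1])
for o in vision.landmark_of('top','mug')[:2]+vision.landmark_of('top','mug_handle')[:2]: print(o)
to([430,180,280],1.2)
to([430,180,280],0.44)"
```

```text
{'uv': [409.5, 231.6], 'conf': 0.94}
{'uv': [412.4, 226.8], 'conf': 0.93}
at [ 318.6 -317.7  260.3] [3.14  0.004 1.875] q [-0.79  0.01  1.92  0.    1.2  -1.09] F [ 0.4  0.  -1.1] t 14.35
GO cm [44.15 25.53 -2.09] yaw 0.675
at [ 318.6 -317.7  260.3] [3.14  0.004 1.875] q [-0.79  0.01  1.92  0.    1.2  -1.09] F [ 0.4  0.  -1.1] t 14.35
GO cm [44.15 25.53 -2.09] yaw 1.435
```

```bash
python3 -c "
from h import *
to([478,225,270],1.2)"
```

```text
at [ 318.6 -317.7  260.3] [3.14  0.004 1.875] q [-0.79  0.01  1.92  0.    1.2  -1.09] F [ 0.4  0.  -1.1] t 14.35
GO cm [47.01 31.45 -1.08] yaw 0.675
```

Emit:
play_rows(
  steps=[
    {"delta_pos": [3, 2, 0], "yaw": 0.05, "jaw": 85},
    {"delta_pos": [6.5, 4.4, 0], "yaw": 0.1, "jaw": 85},
    {"delta_pos": [10, 6.7, 0], "yaw": 0.15, "jaw": 85},
    {"delta_pos": [13.5, 9, 0], "yaw": 0.2, "jaw": 85},
    {"delta_pos": [17, 11.4, 0], "yaw": 0.25, "jaw": 85},
    {"delta_pos": [20.5, 13.7, 0], "yaw": 0.3, "jaw": 85},
    {"delta_pos": [24, 16, -0.5], "yaw": 0.35, "jaw": 85},
    {"delta_pos": [27, 18, -1], "yaw": 0.4, "jaw": 85},
  ],
)

```text
clock: 15.15
eef_pos: [408.3, -3.4, 267.6]
tcp_rot: [-3.141, -0.0, 1.473]
contact_force: [0.5, -0.1, 0.3]
opening: 0.848
grasp_force: 0.0
```

```bash
python3 -c "
from h import *
to([478,225,270],1.2)"
```

```text
at [408.3  -3.4 267.6] [-3.141 -0.     1.473] q [-0.01 -0.06  1.98  0.    1.23  0.09] F [ 0.5 -0.1  0.3] t 15.15
GO cm [23.42  4.71 -0.24] yaw 0.273
```

Emit:
play_rows(
  steps=[
    {"delta_pos": [4, 0.8, 0], "yaw": 0.05, "jaw": 85},
    {"delta_pos": [8, 1.6, 0], "yaw": 0.1, "jaw": 85},
    {"delta_pos": [12, 2.4, 0], "yaw": 0.15, "jaw": 85},
    {"delta_pos": [16, 3.2, 0], "yaw": 0.2, "jaw": 85},
    {"delta_pos": [20, 4, -0.2], "yaw": 0.24, "jaw": 85},
    {"delta_pos": [23, 4.6, -0.2], "yaw": 0.27, "jaw": 85},
    {"delta_pos": [23.4, 4.7, -0.2], "yaw": 0.273, "jaw": 85},
    {"delta_pos": [23.4, 4.7, -0.2], "yaw": 0.273, "jaw": 85},
  ],
)

```text
clock: 15.95
eef_pos: [477.4, 223.2, 269.1]
tcp_rot: [-3.14, 0.002, 1.204]
contact_force: [-0.8, -0.4, -0.5]
opening: 0.845
grasp_force: 0.0
```

```bash
cat > cap.py <<'E'
from h import *
from scipy.optimize import least_squares
import sys
K=cal("wrist"); p,d=vision.grab_frame("wrist"); cv2.imwrite(f"pics/{sys.argv[1]}.png",p[...,::-1])
V,U=np.mgrid[0:400,0:640]
P=world("wrist",np.c_[U.ravel(),V.ravel()],d.ravel(),K).reshape(400,640,3); P[d==0]=np.nan
m=P[(P[...,2]>155)&(P[...,2]<168)&(np.hypot(P[...,0]-478,P[...,1]-225)<45)]
(cx,cy),rad=cv2.minEnclosingCircle(m[:,:2].astype(np.float32)); print("cap top",len(m),np.median(m,0).round(1),"mec",round(cx,1),round(cy,1),round(rad,1))
for t,z in (("cap_top",162),("cap",134),("neck_top",150)):
    for o in vision.landmark_of("wrist",t)[:2]: print(t,round(o["conf"],2),np.round(o["uv"]),onplane("wrist",o["uv"],z,K).round(1))
sh=P[(P[...,2]>112)&(P[...,2]<126)&(np.hypot(P[...,0]-478,P[...,1]-225)<75)]
(x,y),wh,a=cv2.minAreaRect(sh[:,:2].astype(np.float32)); print("shoulder",len(sh),round(x,1),round(y,1),np.round(wh,1),round(a,1))
to([cx,cy,136],1.2)
E
python3 cap.py c2
```

```text
cap top 2459 [477.7 229.1 162. ] mec 477.0 227.6 27.7
cap_top 0.96 [385. 252.] [[507.6 143.2 162. ]]
cap_top 0.82 [328. 188.] [[478.1 227.  162. ]]
cap 0.71 [381. 241.] [[508.6 142.8 134. ]]
shoulder 581 481.2 239.5 [43.5 66.6] 68.0
at [477.6 221.8 270. ] [-3.141e+00  1.000e-03  1.201e+00] q [ 0.43  0.14  1.76 -0.    1.24  0.8 ] F [ 0.3 -1.1 -0.6] t 16.15
GO cm [ 0.53 -0.26 13.4 ] yaw 0.001
```

View pics/c2.png

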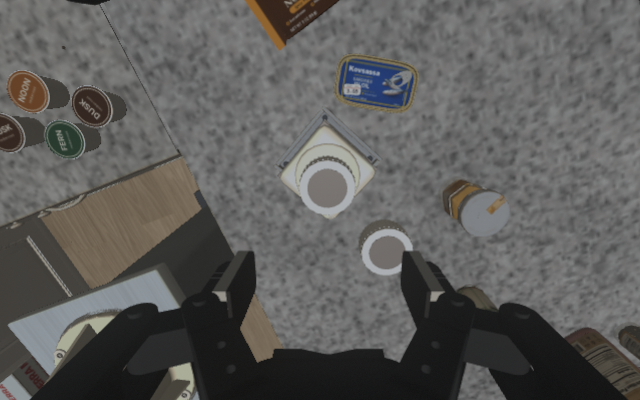

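The wrist picture shows the small cap on the bottle at (328,188), centre (477.4,227.2) and radius 27.5 mm. The larger loose cap is at (386,248) and its look-alike status is unchanged. Descending on the bottle's cap.

Emit:
play_rows(
  steps=[
    {"delta_pos": [0.5, -0.2, 2], "yaw": 0, "jaw": 85},
    {"delta_pos": [0.5, -0.2, 5], "yaw": 0, "jaw": 85},
    {"delta_pos": [0.5, -0.2, 8], "yaw": 0, "jaw": 85},
    {"delta_pos": [0.5, -0.2, 10.5], "yaw": 0, "jaw": 85},
    {"delta_pos": [0.5, -0.2, 12], "yaw": 0, "jaw": 85},
    {"delta_pos": [0.5, -0.2, 13], "yaw": 0, "jaw": 85},
    {"delta_pos": [0.5, -0.2, 13.5], "yaw": 0, "jaw": 85},
    {"delta_pos": [0.5, -0.2, 13.5], "yaw": 0, "jaw": 85},
  ],
  grip_force=70,
)

```text
clock: 16.95
eef_pos: [478.0, 228.0, 135.1]
tcp_rot: [-3.141, 0.0, 1.201]
contact_force: [0.5, -0.5, 0.3]
opening: 0.853
grasp_force: 0.0
```

Emit:
play_rows(
  steps=[
    {"delta_pos": [0, 0, 0], "yaw": 0, "jaw": 70},
    {"delta_pos": [0, 0, 0], "yaw": 0, "jaw": 55},
    {"delta_pos": [0, 0, 0], "yaw": 0, "jaw": 45},
    {"delta_pos": [0, 0, 0], "yaw": 0, "jaw": 45},
    {"delta_pos": [0, 0, 0], "yaw": 0, "jaw": 45},
    {"delta_pos": [0, 0, 0], "yaw": 0, "jaw": 45},
    {"delta_pos": [0, 0, 0], "yaw": 0, "jaw": 45},
    {"delta_pos": [0, 0, 0], "yaw": 0, "jaw": 45},
  ],
  grip_force=70,
)

```text
clock: 17.75
eef_pos: [477.9, 228.3, 135.1]
tcp_rot: [-3.142, 0.0, 1.202]
contact_force: [0.5, -1.1, 0.5]
opening: 0.448
grasp_force: 0.0
```

Emit:
play_rows(
  steps=[
    {"delta_pos": [0, 0, 0], "yaw": 0, "jaw": 40},
    {"delta_pos": [0, 0, 0], "yaw": 0, "jaw": 35},
    {"delta_pos": [0, 0, 0], "yaw": 0, "jaw": 30},
    {"delta_pos": [0, 0, 0], "yaw": 0, "jaw": 30},
    {"delta_pos": [0, 0, 0], "yaw": 0, "jaw": 30},
    {"delta_pos": [0, 0, 0], "yaw": 0, "jaw": 30},
    {"delta_pos": [0, 0, 0], "yaw": 0, "jaw": 30},
    {"delta_pos": [0, 0, 0], "yaw": 0, "jaw": 30},
  ],
  grip_force=70,
)

```text
clock: 18.55
eef_pos: [477.9, 228.4, 135.1]
tcp_rot: [3.142, 0.0, 1.202]
contact_force: [0.1, -0.2, 0.8]
opening: 0.303
grasp_force: 0.0
```

```bash
python3 - <<'E'
from h import *
to([478,228,127],1.2)
p,d=vision.grab_frame("wrist"); cv2.imwrite("pics/g1.png",cv2.resize(p[150:400,170:490,::-1],None,fx=2.2,fy=2.2))
E
```

```text
at [477.9 228.4 135.1] [3.142 0.    1.202] q [ 0.44  0.29  1.9  -0.    0.95  0.81] F [ 0.1 -0.2  0.8] t 18.55
GO cm [-0.03  0.02  0.81] yaw 0.002
```

View pics/g1.png

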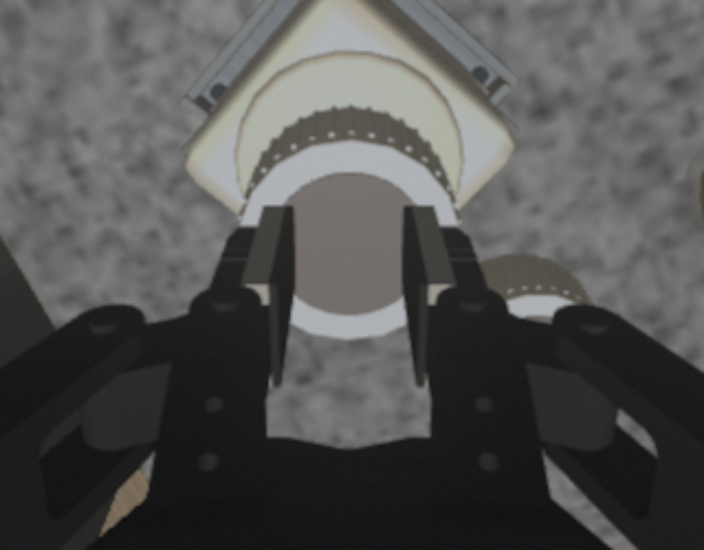

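The pads are shown above the cap's white rim, at crop (275,230) and (425,230), rather than around it. I'll check this with depth.

```bash
python3 - <<'E'
from h import *
K=cal("wrist"); s,e,R=tool(); p,d=vision.grab_frame("wrist")
for n,(u,v) in {"Lpad tip":(299,246),"Lpad":(299,290),"Lside":(290,255),"Rpad tip":(358,246),"Rside":(365,258),"cap mid":(329,250),"cap back rim":(329,222),"cap front rim":(329,300),"shoulder":(329,185)}.items():
    w=world("wrist",[u,v],d[v,u],K)[0]; print(n,d[v,u],w.round(1),"tool",(R.T@(w-e)).round(1))
V,U=np.mgrid[0:400,0:640]
P=world("wrist",np.c_[U.ravel(),V.ravel()],d.ravel(),K); P=P[d.ravel()>0]
m=P[(P[:,2]>145)&(P[:,2]<168)&(np.hypot(P[:,0]-478,P[:,1]-228)<40)]; print(len(m),np.percentile(m,[1,50,99],0).round(1))
L=(P-e)@R; f=L[(abs(L[:,1])<60)&(abs(L[:,0])<14)]; print("finger z tool pct",np.percentile(f[:,2],[1,25,50,75,90,99]).round(1))
E
```

```text
Lpad tip 147.1796 [468.8 244.4 171. ] tool [ 11.6 -14.3 -35.9]
Lpad 134.98291 [465.  231.4 187.9] tool [ -1.9 -13.2 -52.8]
Lside 138.5015 [465.7 245.4 180.1] tool [ 11.5 -17.6 -45. ]
Rpad tip 147.16422 [495.6 234.  171. ] tool [ 11.6  14.4 -35.9]
Rside 135.60892 [497.4 233.1 183.1] tool [ 11.5  16.4 -48. ]
cap mid 156.89827 [480.2 233.3 162.7] tool [  5.4   0.3 -27.6]
cap back rim 152.6989 [485.8 247.7 162.4] tool [ 20.8   0.3 -27.2]
cap front rim 167.30212 [469.  204.3 161.4] tool [-25.7   0.3 -26.3]
shoulder 196.15736 [488.6 254.5 114.6] tool [28.2  0.4 20.5]
6108 [[457.5 202.9 146.3]
 [478.8 235.  162. ]
 [503.6 254.2 165.8]]
finger z tool pct [-117.  -106.2  -90.7  -73.4  -27.    50.2]
```

Depth puts the pad tips at about z = 171, roughly 35 mm behind the reported TCP. The pads therefore closed above the cap without touching it. I'll open, check where the tips and palm really are, then go lower.

Emit:
play_rows(
  steps=[
    {"delta_pos": [0, 0, 0], "yaw": 0, "jaw": 50},
    {"delta_pos": [0, 0, 0], "yaw": 0, "jaw": 70},
    {"delta_pos": [0, 0, 0], "yaw": 0, "jaw": 85},
    {"delta_pos": [0, 0, 0], "yaw": 0, "jaw": 85},
    {"delta_pos": [0, 0, 0], "yaw": 0, "jaw": 85},
    {"delta_pos": [0, 0, 0], "yaw": 0, "jaw": 85},
    {"delta_pos": [0, 0, 0], "yaw": 0, "jaw": 85},
    {"delta_pos": [0, 0, 0], "yaw": 0, "jaw": 85},
  ],
)

```text
clock: 19.45
eef_pos: [477.9, 228.3, 135.1]
tcp_rot: [-3.142, 0.0, 1.202]
contact_force: [0.2, 0.1, 0.1]
opening: 0.85
grasp_force: 0.0
```

```bash
cat > fg.py <<'E'
from h import *
K=cal("wrist"); s,e,R=tool(); p,d=vision.grab_frame("wrist"); cv2.imwrite("pics/fg.png",p[...,::-1])
V,U=np.mgrid[0:400,0:640]
P=world("wrist",np.c_[U.ravel(),V.ravel()],d.ravel(),K); L=((P-e)@R).reshape(400,640,3); L[d==0]=np.nan
for u0,u1 in ((200,329),(330,460)):
    q=L[200:300,u0:u1].reshape(-1,3); q=q[(abs(q[:,0])<13)&(abs(q[:,1])>8)&(abs(q[:,1])<58)]
    for a in (-5,5):
        w=q[(q[:,2]<-29)&(abs(q[:,0]-a-3)<6)]; print("finger lowest z",np.percentile(w[:,2],[90,98,100]).round(1),"inner |y|",np.percentile(abs(w[w[:,2]>-55][:,1]),[0,5,50]).round(1) if (w[:,2]>-55).any() else "")
q=L[330:399,300:358].reshape(-1,3); print("palm",np.nanpercentile(q,[5,50,95],0).round(1).tolist())
to([477.5,227.3,99],1.2)
E
python3 fg.py
```

```text
finger lowest z [-39.  -36.9 -29.1] inner |y| [14.2 36.4 36.7]
finger lowest z [-44.6 -39.1 -29.5] inner |y| [ 9.8 36.5 38.7]
finger lowest z [-39.3 -36.8 -35.6] inner |y| [35.4 35.6 36.1]
finger lowest z [-44.6 -39.3 -36. ] inner |y| [35.5 35.7 38. ]
palm [[-208.6, -23.6, -115.7], [10.7, -0.1, -106.6], [11.9, 23.1, 135.7]]
at [477.9 228.3 135.1] [3.142 0.    1.202] q [ 0.44  0.29  1.9  -0.    0.95  0.81] F [ 0.7 -0.7  0.1] t 19.5
GO cm [-0.11 -0.    3.61] yaw 0.002
```

The palm is also about 30 mm higher than stated, so the whole gripper sits that far behind the reported TCP. I'll lower 34 mm and grip again.

Emit:
play_rows(
  steps=[
    {"delta_pos": [-0.1, 0, 0.5], "yaw": 0, "jaw": 85},
    {"delta_pos": [-0.1, 0, 1], "yaw": 0, "jaw": 85},
    {"delta_pos": [-0.1, 0, 1.5], "yaw": 0, "jaw": 85},
    {"delta_pos": [-0.1, 0, 2], "yaw": 0, "jaw": 85},
    {"delta_pos": [-0.1, 0, 2.5], "yaw": 0, "jaw": 85},
    {"delta_pos": [-0.1, 0, 3], "yaw": 0, "jaw": 85},
    {"delta_pos": [-0.1, 0, 3.4], "yaw": 0, "jaw": 85},
    {"delta_pos": [-0.1, 0, 3.4], "yaw": 0, "jaw": 85},
  ],
  grip_force=70,
)

```text
clock: 20.3
eef_pos: [477.2, 227.2, 100.4]
tcp_rot: [-3.141, 0.001, 1.202]
contact_force: [-0.5, -1.2, 0.3]
opening: 0.843
grasp_force: 0.0
```

Emit:
play_rows(
  steps=[
    {"delta_pos": [0, 0, 0], "yaw": 0, "jaw": 75},
    {"delta_pos": [0, 0, 0], "yaw": 0, "jaw": 65},
    {"delta_pos": [0, 0, 0], "yaw": 0, "jaw": 55},
    {"delta_pos": [0, 0, 0], "yaw": 0, "jaw": 40},
    {"delta_pos": [0, 0, 0], "yaw": 0, "jaw": 30},
    {"delta_pos": [0, 0, 0], "yaw": 0, "jaw": 30},
    {"delta_pos": [0, 0, 0], "yaw": 0, "jaw": 30},
    {"delta_pos": [0, 0, 0], "yaw": 0, "jaw": 30},
  ],
  grip_force=70,
)

```text
clock: 21.1
eef_pos: [477.8, 227.5, 101.2]
tcp_rot: [3.141, -0.0, 1.202]
contact_force: [1.8, 0.2, 3.3]
opening: 0.616
grasp_force: 72.3
```

Emit:
play_rows(
  steps=[
    {"delta_pos": [0, 0, 0.15], "yaw": 0, "jaw": 30},
    {"delta_pos": [0, 0, 0.3], "yaw": 0, "jaw": 30},
    {"delta_pos": [0, 0, 0.45], "yaw": 0, "jaw": 30},
    {"delta_pos": [0, 0, 0.6], "yaw": 0, "jaw": 30},
    {"delta_pos": [0, 0, 0.65], "yaw": 0, "jaw": 30},
    {"delta_pos": [0, 0, 0.65], "yaw": 0, "jaw": 30},
    {"delta_pos": [0, 0, 0.65], "yaw": 0, "jaw": 30},
    {"delta_pos": [0, 0, 0.65], "yaw": 0, "jaw": 30},
  ],
  grip_force=70,
)

```text
clock: 21.9
eef_pos: [477.8, 227.5, 95.0]
tcp_rot: [3.141, -0.0, 1.202]
contact_force: [-0.8, -0.9, 8.3]
opening: 0.616
grasp_force: 72.7
```

Emit:
play_rows(
  steps=[
    {"delta_pos": [0, 0, 0.05], "yaw": -0.08, "jaw": 30},
    {"delta_pos": [0, 0, 0.05], "yaw": -0.17, "jaw": 30},
    {"delta_pos": [0, 0, 0.05], "yaw": -0.26, "jaw": 30},
    {"delta_pos": [0, 0, 0.05], "yaw": -0.35, "jaw": 30},
    {"delta_pos": [0, 0, 0.05], "yaw": -0.44, "jaw": 30},
    {"delta_pos": [0, 0, 0.05], "yaw": -0.52, "jaw": 30},
    {"delta_pos": [0, 0, 0.05], "yaw": -0.52, "jaw": 30},
    {"delta_pos": [0, 0, 0.05], "yaw": -0.52, "jaw": 30},
  ],
  grip_force=70,
)

```text
clock: 22.7
eef_pos: [478.2, 227.9, 94.6]
tcp_rot: [3.14, -0.001, 1.722]
contact_force: [0.1, -0.1, 9.5]
opening: 0.616
grasp_force: 72.9
```

```bash
python3 -c "
from h import *
print(r.sense()['wrist_torque']); to([477.5,227.3,99],1.2+1.05)"
```

```text
[-0.02763396  0.10982911  0.04452708]
at [478.2 227.9  94.6] [ 3.140e+00 -1.000e-03  1.722e+00] q [0.44 0.34 1.93 0.   0.87 0.29] F [ 0.1 -0.1  9.5] t 22.7
GO cm [-0.05 -0.07 -0.44] yaw -0.528
```

Emit:
play_rows(
  steps=[
    {"delta_pos": [0, 0, 0], "yaw": -0.09, "jaw": 30},
    {"delta_pos": [0, 0, 0], "yaw": -0.18, "jaw": 30},
    {"delta_pos": [0, 0, 0], "yaw": -0.27, "jaw": 30},
    {"delta_pos": [0, 0, 0], "yaw": -0.36, "jaw": 30},
    {"delta_pos": [0, 0, 0], "yaw": -0.45, "jaw": 30},
    {"delta_pos": [0, 0, 0], "yaw": -0.54, "jaw": 30},
    {"delta_pos": [0, 0, 0], "yaw": -0.54, "jaw": 30},
    {"delta_pos": [0, 0, 0], "yaw": -0.54, "jaw": 30},
  ],
  grip_force=70,
)

```text
clock: 23.5
eef_pos: [478.2, 227.9, 94.6]
tcp_rot: [3.14, 0.0, 2.262]
contact_force: [-0.4, 0.5, 8.7]
opening: 0.614
grasp_force: 72.9
```

```bash
python3 -c "
from h import *
print(r.sense()['wrist_torque']); to([477.5,227.3,99],1.2+1.05)"
```

```text
[0.02414826 0.1353081  0.0227248 ]
at [478.2 227.9  94.6] [3.14  0.    2.262] q [ 0.44  0.34  1.93  0.    0.87 -0.25] F [-0.4  0.5  8.7] t 23.5
GO cm [-0.   -0.09 -0.44] yaw 0.012
```

Emit:
play_rows(
  steps=[
    {"delta_pos": [0, 0, -0.3], "yaw": 0, "jaw": 30},
    {"delta_pos": [0, 0, -0.6], "yaw": 0, "jaw": 30},
    {"delta_pos": [0, 0, -0.9], "yaw": 0, "jaw": 30},
    {"delta_pos": [0, 0, -1.2], "yaw": 0, "jaw": 30},
    {"delta_pos": [0, 0, -1.5], "yaw": 0, "jaw": 30},
    {"delta_pos": [0, 0, -1.8], "yaw": 0, "jaw": 30},
    {"delta_pos": [0, 0, -2], "yaw": 0, "jaw": 30},
    {"delta_pos": [0, 0, -2], "yaw": 0, "jaw": 30},
  ],
  grip_force=70,
)

```text
clock: 24.3
eef_pos: [477.6, 227.4, 114.3]
tcp_rot: [3.141, 0.0, 2.262]
contact_force: [-0.4, -0.1, 0.1]
opening: 0.618
grasp_force: 73.1
```

Emit:
play_rows(
  steps=[
    {"delta_pos": [0, 0, -1], "yaw": 0, "jaw": 30},
    {"delta_pos": [0, 0, -2.5], "yaw": 0, "jaw": 30},
    {"delta_pos": [0, 0, -4], "yaw": 0, "jaw": 30},
    {"delta_pos": [0, 0, -5.5], "yaw": 0, "jaw": 30},
    {"delta_pos": [0, 0, -7], "yaw": 0, "jaw": 30},
    {"delta_pos": [0, 0, -8], "yaw": 0, "jaw": 30},
    {"delta_pos": [0, 0, -8.3], "yaw": 0, "jaw": 30},
    {"delta_pos": [0, 0, -8.3], "yaw": 0, "jaw": 30},
  ],
  grip_force=70,
)

```text
clock: 25.1
eef_pos: [477.7, 227.4, 197.4]
tcp_rot: [3.141, 0.0, 2.262]
contact_force: [-0.5, -0.3, -0.4]
opening: 0.614
grasp_force: 73.1
```

Emit:
play_rows(
  steps=[
    {"delta_pos": [0, 0, 0], "yaw": 0, "jaw": 30},
    {"delta_pos": [0, 0, 0], "yaw": 0, "jaw": 30},
    {"delta_pos": [0, 0, 0], "yaw": 0, "jaw": 30},
    {"delta_pos": [0, 0, 0], "yaw": 0, "jaw": 30},
    {"delta_pos": [0, 0, 0], "yaw": 0, "jaw": 30},
    {"delta_pos": [0, 0, 0], "yaw": 0, "jaw": 30},
    {"delta_pos": [0, 0, 0], "yaw": 0, "jaw": 30},
    {"delta_pos": [0, 0, 0], "yaw": 0, "jaw": 30},
  ],
  grip_force=70,
)

```text
clock: 25.9
eef_pos: [477.6, 227.4, 197.1]
tcp_rot: [3.142, 0.0, 2.262]
contact_force: [-0.1, -1.1, 0.1]
opening: 0.621
grasp_force: 73.1
```

```bash
python3 - <<'E'
from h import *
K=cal("wrist"); s,e,R=tool(); p,d=vision.grab_frame("wrist"); cv2.imwrite("pics/end_w.png",p[...,::-1])
V,U=np.mgrid[0:400,0:640]; P=world("wrist",np.c_[U.ravel(),V.ravel()],d.ravel(),K); P=P[d.ravel()>0]
L=(P-e)@R; m=L[(np.hypot(L[:,0],L[:,1])<24)&(L[:,2]>-68)&(L[:,2]<-54)]
print("cap top in tool",len(m),np.median(m,0).round(1)); k=np.linalg.lstsq(np.c_[m[:,:2],np.ones(len(m))],m[:,2],rcond=None)[0]; print("slopes",k[:2].round(3))
t=P[(np.hypot(P[:,0]-478,P[:,1]-228)<60)]; print("cap top world z",np.percentile(t[:,2],[50,90]).round(1), "centre", np.median(m@R.T+e,0).round(1))
p2,_=vision.grab_frame("top"); a=p[...,::-1][100:400,150:520]; b=cv2.resize(p2[150:290,180:470,::-1],(555,268),interpolation=2)
o=np.zeros((570,555,3),np.uint8); o[:300,:370]=a; o[302:570]=b; cv2.imwrite("pics/end.png",o)
to([477.5,227.3,198],2.262)
E
```

```text
cap top in tool 8786 [  1.6   0.1 -60.3]
slopes [0.003 0.002]
cap top world z [282.4 310.9] centre [476.6 228.6 257.4]
at [477.6 227.4 197.1] [3.142 0.    2.262] q [ 0.44  0.21  1.84  0.    1.09 -0.25] F [-0.3 -0.4 -0.5] t 26.0
GO cm [-0.   -0.02 -0.09] yaw -0.0
```

View pics/end.png

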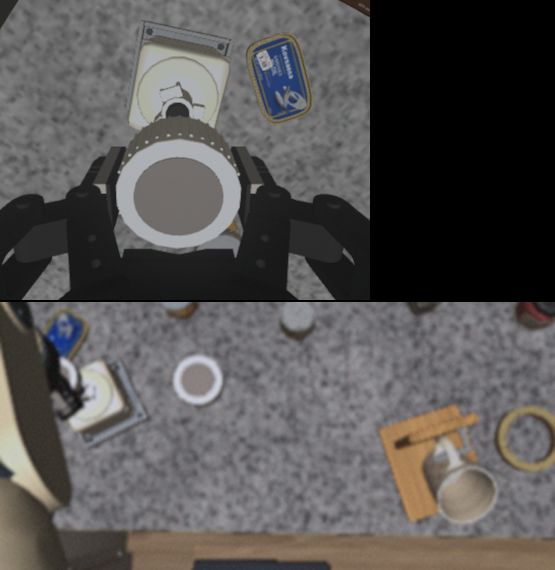

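The picture shows the cap level in the jaws at (178,195), rim at about z = 229, which is 79 mm above the open neck at (178,105). In the top view the mug hangs on the hook at (455,470) and nothing else has moved. Handing in.

```bash
python3 -c "
from rig import r
print(r.sign_off())"
```

```text
the job is handed in; nothing more can be done
None
```

The mug hangs by its handle on the stand's hook, and the descaler cap is off, gripped upright and still about 8 cm above the bottle's neck; the job was handed in at about 26 s.

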